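Hold measuring tweezers at the 15 mm mark for the open zero

ROBOT

A 7-joint arm with a two-finger parallel gripper is mounted at the origin on the work surface. World frame = base frame: x ahead of the robot, y to its left, z up, the work surface at z = 0. Lengths are in mm, angles in rad, forces in N, time in s.
With the tool pointing down it reaches from about 350 to 775 mm from the base axis. Payload 3.1 kg.
Tool frame: the origin (TCP) lies at the very end of the fingers, on their centre line; the grasp point (between the pads) lies 19 mm behind it; z points along the fingers, y is the line along which they close (so a half turn about z gives the same grasp; the last joint's range is limited). The gripper opens to 85 mm and grips with 20 to 120 N. Pads are 22 mm wide; open, the fingers measure 114 mm over their backs; the gripper's body (76 mm by 85 mm) begins 54 mm behind the grasp point. The pads swing forward as they close: fully open they stand 13 mm farther back than shut.
Start: joints at [-1.289, 0.311, 0.014, 1.512, -0.004, 1.319, -0.027], TCP at [174.967, 521.444, 231.304] pointing down, gripper open.
Joint ranges: [-2.7, 2.7], [-0.3, 1.91], [-1.27, 1.3], [0.12, 2.57], [-1.44, 4.58], [0.2, 2.03], [-3.05, 3.05]. Speed limits (rad/s): [2.79, 2.79, 3.14, 3.14, 3.14, 3.14, 3.14].

INTERFACE

Orientations are given as a 3x3 rotation matrix whose columns are the frame's x, y, z axes.
In Python, from rig import robot, vision gives the robot as it stands. The module is installed in compiled form; this text tells all that it offers. Calls block until the motion is done:
- robot.move_pose(position, orientation): joint-space move of the TCP to a pose.
- robot.move_l(position, orientation=None, feed=150, contact_N=None): straight line of the TCP; orientation=None keeps the orientation; feed is the mean speed in mm/s. With contact_N (N) it stops when the force on the tool has changed by that much, and returns True; else False.
- robot.goto_joints(angles): joint-space move.
- robot.move_gripper(opening): finger opening in mm; the grip force is fixed at half the most; returns when the fingers have stopped.
- robot.hold(seconds).
- robot.solve_ik(position, orientation): joint angles nearest the present ones, or None.
- robot.observe(): the state.
- vision.snapshot(name): name is "scene" or "top"; returns the picture (420x560x3 uint8, red, green, blue); there is no depth.
- vision.camera_info(name): a dict with "camera_matrix" (3x3 intrinsics, pixels), "k1" (the pictures are not rectified: a ray, as slopes to the right and down, at radius r is drawn at 1 + k1 r^2 times it, then the intrinsics apply), "R" (3x3) and "t" (3): a world point X has camera coordinates R X + t. Camera axes: x right, y down, z forward; pixel columns grow to the right and rows downward; lengths in mm; the calibration is good to about 2 mm. A picture is of the moment at which its call begins. camera_info takes no time and is no camera call.
A pose or a line that the arm cannot do raises robot.PlanningError and nothing moves.
- robot.close_job(): hands the job in; it is judged then, once.
Trained networks look in the newest picture that a camera, given by its name, has taken for a name from the list of things; names that differ only in an ending like _2 or _b are one class to them, and where a whole thing is asked for, a point or a joint stands for the part that bears it (a point fixed in the world has none). Each returns a list of dicts, best first, with "conf" (0 to 1); they miss things now and then, are a little off and sometimes report something else, mostly with a low value. They report only what shows in the picture. A call takes as long as a camera call.
- vision.find_in(name, camera): "bbox" ([left, top, right, bottom] in pixels, round what is visible of it).
- vision.spot_point(name, camera): "point" ([column, row] in pixels: a listed point, or the origin of a listed thing).
The state is a dict: "time_s": time; "q": joint angles; "qvel": joint speeds; "joint_torque": joint torques, N m; "tcp_pos": TCP position; "ee_rot": TCP orientation; "wrist_force": force on the tool from outside, world axes, zero at the start; "moment": the same for the moment, N m; "grip_width": finger opening in mm; "finger_force": force on a finger pad.
Only numpy, scipy, OpenCV 4.12 (cv2) and the standard library are available. Lean on these libraries where they do the work, as an engineer would, in place of code of your own. Each camera call takes 0.05 s, during which the arm holds its last target. There are 200 camera calls.

TASK

Get the measuring tweezers ready for their open-circuit zero: first stand their fallen readout upright on its foot again and let go of it, then pick up the tweezers, squeeze them until the index stands on the long line of their scale (tips 15 mm apart) and hold them up in the air, well clear of the table (10 cm or so) and touching nothing else, with the gap steady for a couple of seconds. Finish while still holding them squeezed like that, and leave the other things on the bench where they are.

Things in the scene. Friction and masses are not known exactly. Their poses are not given: they have to be found in the camera images.
- readout: Wireless readout of the tweezers: grey wedge-shaped desk display, 50 mm wide (y), 110 tall (z, foot to top), 0.3 kg, mostly in its 24 mm foot. Origin: centre of the foot's underside. x runs from display face (-34 mm at the foot) to flat back (+34 mm). Starts lying on its back, display up, top pointing away from the robot (within 0.4 rad): z axis level, x axis down, origin 34 mm above the table.
- readout_top (a point): Centre of the readout's top face: x = +18, z = +110 mm in its axes. The upper part here is 32 mm deep (x = +2 to +34 mm, the display face slopes forward from it down to the foot) and 50 mm wide with flat parallel sides. Stood on the rear edge of its foot, the readout rocks upright by itself once it leans back less than about 40 degrees.
- tweezers: Hand-held measuring tweezers, 171 mm long, 0.06 kg, lying flat on the table: grey housing (50 x 30 x 20 mm) at the tail (x = -121 to -71 mm), two legs with black ribbed finger pads, brass tips. Origin: on their underside, midway between the pads when the tips are 15 mm apart. x points to the tips, y from the fixed leg (-y, rigid with the housing) to the sprung leg (+y), z up.
- pads (a point): Point 8 mm above the tweezers' origin, between the finger pads (each 44 mm long, x = -22 to +22 mm, 16 high, standing on the table). Fixed pad's outer face: y = -14 mm. Width over the pads here: 39 mm free (tips 32 apart), 28 mm at the 15 mm gap, 19 nearly shut; each mm less takes 1.6 mm off the gap. Squeeze at the pads: 3.5 N just off free, 8 N at 15 mm, 12 N shut.
- tweezers_leg (a joint): Angle (rad) of the sprung leg about its hinge (85 mm behind the pads' middle, 135 mm behind the tips): 0 when free, growing as it is squeezed. Tip gap in mm = about 32 - 135 x angle: 0.126 is the 15 mm line, 0.235 nearly shut.
- scale_mark (a point): The long line (15 mm) of the aluminium scale plate between pads and tips: x = +22, y = +11, z = +18 mm in the tweezers' axes. The plate is fixed to the fixed leg and reaches over the sprung leg; short lines stand every 5 mm of tip gap. A dark index on the sprung leg, just on the tip side of the plate, points at the lines.
- tip_fixed (a point): Inner face of the fixed leg's brass tip, at its end: x = +49.5, y = -7.5, z = +8 mm in the tweezers' axes.
- tip_sprung (a point): Inner face of the sprung leg's brass tip, at its end: level with tip_fixed, at y = +7.5 mm when the gap is 15 mm. Its distance from tip_fixed is the tip gap.
- capacitor: a black upright capacitor can, 35 mm diameter, 58 mm tall with two short studs on top; origin at the centre of its underside. Bystander between the two task things.
- post_adaptor: a small black two-post terminal adaptor, 18 x 36 x 42 mm tall; origin at the centre of its underside. Bystander behind the two task things.
- decade_box: a grey resistance box, 75 x 130 x 45 mm with three knobs on top (59 mm in all); origin at the centre of its underside. Bystander
- parts_bin: an open grey parts bin, 100 x 140 x 45 mm, with white power resistors in it; origin at the centre of its underside. Bystander
- screwdriver: a screwdriver lying on the table, 160 mm long, at the left edge of the work area; origin under its middle. Bystander
- wire_spool: a copper wire spool standing on its flange, 60 mm diameter, 40 mm tall; origin at the centre of its underside. Bystander

How it is judged (in metres and radians):
On the way, in this order (a step that is already met when the one before it is completed fails the run):
1. the readout stands upright on its foot, let go of (angle between readout's own z axis and vertical below 0.08 rad and height (world z) of readout below 0.006 m and linear speed of readout below 0.03 m/s and contact force between the fingers and readout below 0.1 N), for 0.3 s.
2. the tweezers are held up in the air with the tips 15 mm apart, steady for 2 s (distance between tip_fixed and tip_sprung between 0.0125 and 0.0175 m and height (world z) of each of tip_fixed, tip_sprung, tweezers above 0.08 m and contact force between the fingers and tweezers above 1 N and linear speed of tweezers below 0.03 m/s and velocity of joint tweezers_leg between -0.1 and 0.1 rad/s and contact force between tweezers and readout below 0.05 N and contact force between tweezers and capacitor below 0.05 N and contact force between tweezers and post_adaptor below 0.05 N and contact force between tweezers and decade_box below 0.05 N and contact force between tweezers and parts_bin below 0.05 N and contact force between tweezers and screwdriver below 0.05 N and contact force between tweezers and wire_spool below 0.05 N), for 2 s.
At the end, for the whole second after the job is handed in: Readout on its foot, within 5 degrees of upright, untouched and still; tweezers held by the fingers, origin and tips over 80 mm above the table, touching none of the other things, slower than 30 mm/s, tip gap steady between 12.5 and 17.5 mm (nearer the long line than its neighbours) (all of step 1 and all of step 2); the arm keeps its last pose, push and grip.
It fails at once if another thing on the bench is pushed more than 30 mm or tipped over (distance of any of capacitor, post_adaptor, decade_box, parts_bin, screwdriver, wire_spool from where it was at the start of the episode above 0.03 m or angle between any of capacitor, post_adaptor, wire_spool's own z axis and vertical above 0.5 rad).
It also fails if it takes over 64 s, if anything falls off the work surface, if the arm or the gripper's body presses on something with over 40 N, if the wrist force passes 120 N, or if a joint passes its speed limit or range.

## Working session

There is one attempt and no reset: what is moved stays moved. The work goes in short steps, each a Python script; the robot and the scene stay as the last script left them, time stands still between calls to the robot, and variables do not carry over. Pictures are saved under pics/ and viewed, at most 10 in all, crops included, and the job is handed in when it is done.

```bash
mkdir -p pics; cat > h.py <<'E'
import numpy as np, cv2
from rig import robot, vision
def ray(px,cam):
    c=vision.camera_info(cam);K=np.array(c["camera_matrix"]);R=np.array(c["R"]);t=np.array(c["t"])
    u=np.linalg.solve(K,[px[0],px[1],1.])[:2];s=u.copy()
    for _ in range(20): s=u/(1+c["k1"]*(s@s))
    return -R.T@t, R.T@np.array([s[0],s[1],1.])
def at_z(px,cam,z):
    o,d=ray(px,cam); return o+d*(z-o[2])/d[2]
def proj(X,cam):
    c=vision.camera_info(cam);p=np.array(c["R"])@np.array(X,float)+np.array(c["t"]);s=p[:2]/p[2]
    s=s*(1+c["k1"]*(s@s));return (np.array(c["camera_matrix"])@[s[0],s[1],1])[:2]
def tri(pa,pb):
    o1,d1=ray(pa,"top");o2,d2=ray(pb,"scene");d1/=np.linalg.norm(d1);d2/=np.linalg.norm(d2)
    s=np.linalg.lstsq(np.c_[d1,-d2],o2-o1,rcond=None)[0];a=o1+d1*s[0];b=o2+d2*s[1]
    return (a+b)/2,np.linalg.norm(a-b)
def save(cam,name,crop=None,k=1):
    im=vision.snapshot(cam)[:,:,::-1]
    if crop: im=im[crop[1]:crop[3],crop[0]:crop[2]]
    cv2.imwrite("pics/"+name,cv2.resize(np.ascontiguousarray(im),None,fx=k,fy=k,interpolation=cv2.INTER_CUBIC))
E
cat > a.py <<'E'
from h import *
np.set_printoptions(precision=1,suppress=True)
for c in("top","scene"):
    save(c,c+"0.png"); i=vision.camera_info(c); print(c,-np.array(i["R"]).T@np.array(i["t"]),np.array(i["R"])[2],i["camera_matrix"][0][0])
Z=dict(readout=34,tweezers=0,pads=8,scale_mark=18,tip_fixed=8,tip_sprung=8,capacitor=0,post_adaptor=0,decade_box=0,parts_bin=0,screwdriver=0,wire_spool=0,readout_top=16)
for n,z in Z.items():
    for c in("top","scene"):
        for r in vision.spot_point(n,c)[:2]: print(n,c,round(r["conf"],2),np.array(r["point"]),at_z(r["point"],c,z))
print(robot.observe()["time_s"],robot.observe()["ee_rot"])
E
python3 a.py
```

```text
top [ 392.7  -11.  1174.8] [ 0.1 -0.  -1. ] 422.538543367041
scene [1393.   158.4  933.6] [-0.7 -0.1 -0.7] 423.9591828226104
readout top 0.85 [204.6 230.8] [498.6 194.6  34. ]
readout scene 0.74 [341.9 219. ] [497.6 201.3  34. ]
readout scene 0.31 [225.4 211.8] [ 545.1 -141.5   34. ]
tweezers top 0.67 [333.5 224.2] [ 517.2 -159.3    0. ]
tweezers scene 0.68 [227.4 210.7] [ 507.1 -148.1    0. ]
pads top 0.77 [333.  222.2] [ 521.9 -157.     8. ]
pads top 0.63 [332.5 217.7] [ 534.5 -156.     8. ]
pads scene 0.63 [224.5 213. ] [ 526.2 -151.4    8. ]
scale_mark scene 0.62 [223.8 211.3] [ 529.1 -152.2   18. ]
tip_fixed top 0.83 [331.  206.7] [ 565.5 -152.6    8. ]
tip_fixed scene 0.56 [222.6 218.2] [ 548.7 -150.8    8. ]
tip_sprung top 0.44 [319.2 208. ] [ 562.1 -119.5    8. ]
tip_sprung scene 0.53 [227.3 224.2] [ 569.5 -130.1    8. ]
capacitor top 0.61 [272.8 221.6] [526.   10.4   0. ]
capacitor scene 0.76 [272.9 224.5] [533.2   1.4   0. ]
post_adaptor top 0.45 [276.3 177.1] [653.1  -0.3   0. ]
post_adaptor top 0.38 [204.2 230.8] [501.8 201.8   0. ]
post_adaptor scene 0.46 [260.8 257.1] [663.3  -6.4   0. ]
decade_box top 0.76 [117.1 183.2] [639.5 452.7   0. ]
decade_box top 0.5 [205.3 228.5] [508.2 198.9   0. ]
decade_box scene 0.68 [424.8 278. ] [635.6 440.5   0. ]
parts_bin top 0.6 [429.2 195.1] [ 597.6 -433.7    0. ]
parts_bin top 0.18 [272.5 223.9] [519.5  11.3   0. ]
parts_bin scene 0.62 [131.2 218.9] [ 605.1 -420.4    0. ]
screwdriver top 0.57 [131.4 265.6] [407.  401.7   0. ]
screwdriver scene 0.8 [406.5 217.6] [413.6 396.3   0. ]
wire_spool top 0.58 [422.8 251.1] [ 439.7 -406.2    0. ]
wire_spool scene 0.91 [156.  184.3] [ 441.2 -409.7   -0. ]
readout_top top 0.93 [196.1 194.4] [602.2 223.4  16. ]
readout_top top 0.48 [424.5 251.6] [ 437.6 -405.5   16. ]
readout_top scene 0.97 [343.6 250.9] [603.2 217.8  16. ]
1.4 [[-0.9  0.3  0. ]
 [ 0.3  0.9  0. ]
 [-0.   0.  -1. ]]
```

```bash
python3 - <<'E'
import cv2
a=cv2.imread("pics/top0.png")
b=a[150:290,160:360]
cv2.imwrite("pics/topc.png",cv2.resize(b,None,fx=4,fy=4,interpolation=cv2.INTER_CUBIC))
E
```

```text
(no output)
```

View pics/topc.png

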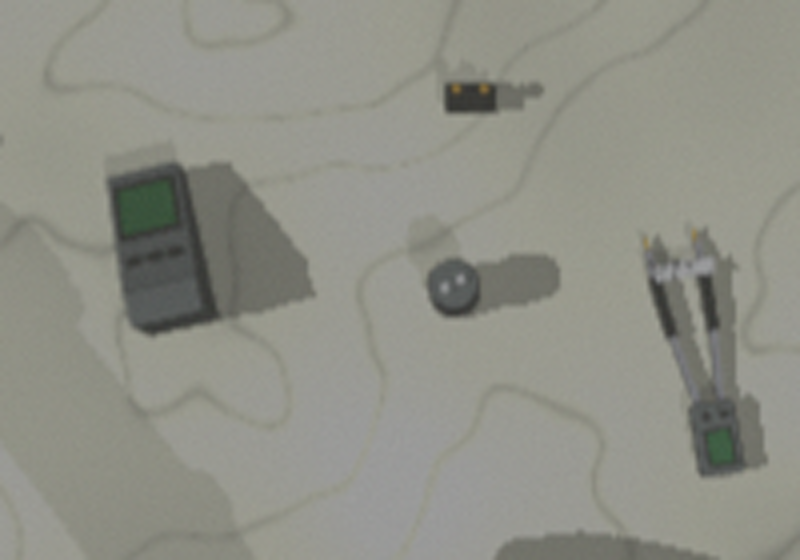

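View pics/scene0.png

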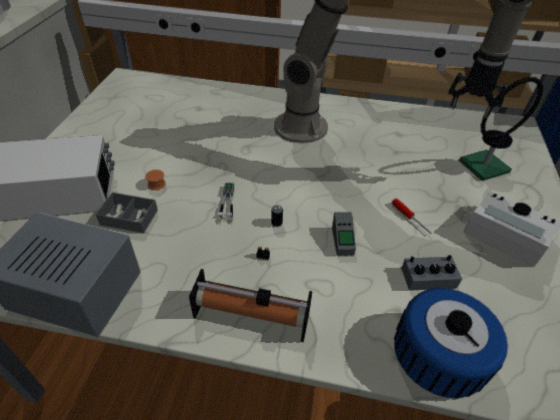

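```bash
cat >> h.py <<'E'
def frames(O,d,th,p,L=85,h=26,lift=3):
    """TCP pose when readout leans th up from lying, tool pitch p at lying + th. h: height of the TCP+19 point over readout back"""
    d3=np.array([d[0],d[1],0]);z3=np.array([0,0,1.])
    def rot(a,b,th): return d3*(a*np.cos(th)-b*np.sin(th))+z3*(a*np.sin(th)+b*np.cos(th))
    tz=rot(np.sin(p),-np.cos(p),th); ty=np.array([-d[1],d[0],0]); 
    G=np.array([O[0],O[1],lift])+rot(L,h,th)
    return G+19*tz,np.c_[np.cross(ty,tz),ty,tz]
E
python3 - <<'E'
from h import *
np.set_printoptions(precision=1,suppress=True)
for p in[(197.5,233.2),(213.7,229.5)]: print("foot front",at_z(p,"top",68))
for p in[(187,195),(205,191)]: print("top front",at_z(p,"top",32))
print("tri readout",tri((204.6,230.8),(341.9,219)),tri((196.1,194.4),(343.6,250.9)))
print("hous",at_z((339.3,259.3),"top",20)); print("tips",at_z((321.75,210.75),"top",8),at_z((333.75,208.75),"top",8))
q0=np.array(robot.observe()["q"])
O=np.array([499,197]);d=np.array([np.cos(.21),np.sin(.21)])
for a in(0,-.2,-.35,-.5):
    for th in (0,.5,1.0,1.2,1.4,1.57):
        P,R=frames(O,d,th,a); q=robot.solve_ik(P,R); 
        q2=robot.solve_ik(P,R@np.diag([-1,-1,1])); print(a,th,P, None if q is None else np.array(q), q2 is not None)
E
```

```text
foot front [489.3 207.   68. ]
foot front [498.7 164.6  68. ]
top front [597.8 245.2  32. ]
top front [608.6 195.8  32. ]
tri readout (array([498.3, 198. ,  33.7]), np.float64(6.671148268444011)) (array([602.4, 220.6,  16. ]), np.float64(5.544925507952027))
hous [ 419.1 -170.    20. ]
tips [ 554.3 -126.5    8. ] [ 559.7 -160.1    8. ]
0 0 [582.1 214.7  10. ] [-0.5  0.7  0.2  1.6 -0.2  0.9  1.5] True
0 0.5 [568.7 211.9  49.9] [-0.6  0.4  0.1  2.1  0.3  0.2  1. ] True
0 1.0 [538.2 205.3  78.3] [-0.9  0.4  0.3  2.5  2.8  0.8 -1.6] True
0 1.2 [522.7 202.1  84.8] None False
0 1.4 [506.4 198.6  88. ] None False
0 1.57 [492.2 195.6  88. ] None False
-0.2 0 [578.4 213.9  10.4] [-0.5  0.8  0.2  1.4 -0.2  1.2  1.5] True
-0.2 0.5 [565.3 211.1  48.4] [-0.6  0.4  0.2  1.9 -0.   0.5  1.4] True
-0.2 1.0 [535.8 204.9  75.3] [-0.6  0.3  0.   2.4  2.5  0.4 -1.2] True
-0.2 1.2 [521.1 201.7  81.4] [ 0.3  0.7 -1.1  2.5  2.4  1.1 -0.9] True
-0.2 1.4 [505.4 198.4  84.3] None False
-0.2 1.57 [491.8 195.5  84.2] None False
-0.35 0 [575.8 213.4  11.2] [-0.5  0.9  0.2  1.2 -0.2  1.4  1.5] True
-0.35 0.5 [562.5 210.5  47.8] [-0.6  0.5  0.2  1.8 -0.1  0.8  1.5] True
-0.35 1.0 [533.8 204.4  73.4] [-0.   0.3 -0.5  2.3  1.7  0.3 -0.3] True
-0.35 1.2 [519.4 201.3  79.1] [-0.9  0.3  0.4  2.5  2.7  0.5 -1.5] True
-0.35 1.4 [504.2 198.1  81.7] None False
-0.35 1.57 [491.1 195.3  81.5] None False
-0.5 0 [573.2 212.8  12.3] [-0.4  1.   0.2  1.  -0.2  1.7  1.5] True
-0.5 0.5 [559.8 210.   47.6] [-0.5  0.6  0.2  1.6 -0.1  1.   1.5] True
-0.5 1.0 [531.4 203.9  71.9] [-0.7  0.3  0.2  2.2  0.3  0.2  1. ] True
-0.5 1.2 [517.4 200.9  77.1] [-0.6  0.2  0.   2.4  2.1  0.2 -0.8] True
-0.5 1.4 [502.6 197.8  79.4] [-1.   0.3  0.4  2.6  2.7  0.6 -1.6] True
-0.5 1.57 [489.9 195.1  78.9] None False
```

```bash
python3 - <<'E'
from h import *
np.set_printoptions(precision=2,suppress=True)
O=np.array([498.5,197.5]);d=np.array([np.cos(.21),np.sin(.21)])
for s in (0,60,100):
  for a in(-.5,-.65):
    for th in (0,.5,.9,1.1,1.25,1.4):
        P,R=frames(O+s*min(1,th)*d,d,th,a,lift=3+8*min(1,2*th)); q=robot.solve_ik(P,R); 
        print(s,a,th, None if q is None else np.array(q))
E
```

```text
0 -0.5 0 [-0.43  1.02  0.2   0.98 -0.2   1.66  1.53]
0 -0.5 0.5 [-0.55  0.56  0.23  1.61 -0.14  0.99  1.51]
0 -0.5 0.9 [-0.63  0.29  0.2   2.06  0.08  0.41  1.27]
0 -0.5 1.1 [-0.42  0.22 -0.09  2.26  1.14  0.21  0.2 ]
0 -0.5 1.25 [-0.84  0.21  0.31  2.42  2.39  0.25 -1.12]
0 -0.5 1.4 [-1.04  0.28  0.48  2.55  2.73  0.54 -1.55]
0 -0.65 0 [-0.4   1.16  0.19  0.76 -0.22  1.89  1.51]
0 -0.65 0.5 [-0.52  0.66  0.22  1.45 -0.16  1.2   1.52]
0 -0.65 0.9 [-0.61  0.35  0.22  1.92 -0.04  0.64  1.4 ]
0 -0.65 1.1 [-0.67  0.24  0.23  2.14  0.17  0.34  1.17]
0 -0.65 1.25 [-0.48  0.19 -0.05  2.29  1.13  0.2   0.19]
0 -0.65 1.4 [-1.05  0.2   0.53  2.45  2.51  0.24 -1.26]
60 -0.5 0 [-0.43  1.02  0.2   0.98 -0.2   1.66  1.53]
60 -0.5 0.5 [-0.52  0.61  0.22  1.52 -0.15  1.03  1.51]
60 -0.5 0.9 [-0.56  0.38  0.16  1.92  0.05  0.45  1.32]
60 -0.5 1.1 [-0.32  0.32 -0.17  2.11  1.01  0.23  0.38]
60 -0.5 1.25 [-0.56  0.29  0.06  2.27  2.26  0.23 -0.92]
60 -0.5 1.4 [-0.71  0.33  0.19  2.41  2.69  0.5  -1.42]
60 -0.65 0 [-0.4   1.16  0.19  0.76 -0.22  1.89  1.51]
60 -0.65 0.5 [-0.5   0.71  0.22  1.35 -0.17  1
[... 227 characters left out ...]
 0.29 -0.83]
100 -0.5 0 [-0.43  1.02  0.2   0.98 -0.2   1.66  1.53]
100 -0.5 0.5 [-0.51  0.65  0.21  1.45 -0.15  1.05  1.51]
100 -0.5 0.9 [-0.53  0.44  0.14  1.83  0.03  0.49  1.35]
100 -0.5 1.1 [-0.3   0.38 -0.17  2.01  0.89  0.25  0.52]
100 -0.5 1.25 [ 0.38  0.62 -1.08  2.15  1.87  0.68 -0.25]
100 -0.5 1.4 [ 0.36  0.66 -1.08  2.28  2.23  0.85 -0.59]
100 -0.65 0 [-0.4   1.16  0.19  0.76 -0.22  1.89  1.51]
100 -0.65 0.5 [-0.49  0.75  0.21  1.28 -0.17  1.28  1.53]
100 -0.65 0.9 [-0.53  0.5   0.19  1.68 -0.07  0.72  1.45]
100 -0.65 1.1 [-0.53  0.41  0.14  1.89  0.09  0.41  1.29]
100 -0.65 1.25 [-0.31  0.36 -0.17  2.05  0.92  0.25  0.49]
100 -0.65 1.4 [ 0.38  0.59 -1.07  2.18  1.88  0.67 -0.29]
```

```bash
cat > b.py <<'E'
from h import *
np.set_printoptions(precision=2,suppress=True)
O=np.array([498.5,197.5]);d=np.array([np.cos(.212),np.sin(.212)]);p=-.65
F=lambda th,lift: frames(O,d,th,p,L=92,h=26,lift=lift)
P,R=F(0,0)
robot.move_gripper(85)
robot.move_pose(P-110*R[:,2],R); robot.move_l(P,R,feed=120)
robot.move_gripper(40); s=robot.observe(); print(s["grip_width"],s["finger_force"],s["time_s"])
P2,_=F(0,6); robot.move_l(P2,R,feed=60)
for th in np.arange(.125,1.126,.125):
    P,R=F(th,6); robot.move_l(P,R,feed=100)
s=robot.observe(); print(s["grip_width"],s["wrist_force"],s["time_s"],s["q"])
save("scene","lift.png",(240,120,440,270),4)
save("top","lift_t.png")
E
python3 b.py
```

```text
Traceback (most recent call last):
  File "b.py", line 7, in <module>
    robot.move_pose(P-110*R[:,2],R); robot.move_l(P,R,feed=120)
    ~~~~~~~~~~~~~~~^^^^^^^^^^^^^^^^
rig.PlanningError: the arm cannot take that pose within its joint ranges
```

```bash
python3 - <<'E'
s=open('b.py').read()
s=s.replace("robot.move_pose(P-110*R[:,2],R);","Ra=frames(O,d,0,-.3)[1]; robot.move_pose(P+[0,0,100],Ra);")
open('b.py','w').write(s)
E
python3 b.py
```

```text
49.1218326893563 64.20379400253296 5.1417
49.04173439197226 [ 1.13 -0.11 -3.7 ] 8.0833 [-0.82  0.24  0.39  2.16  0.08  0.3   1.25]
```

View pics/lift.png

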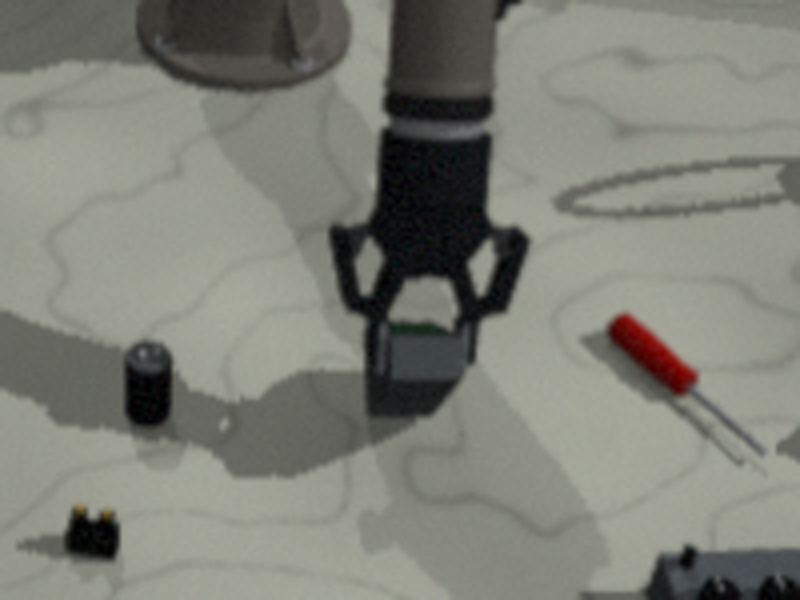

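The readout is held by its sides at about (425,360) in the crop, leaning back about 26°. Bystanders are untouched. Next I lower it onto its foot edge and release.

```bash
cat > c.py <<'E'
from h import *
np.set_printoptions(precision=2,suppress=True)
s=robot.observe();P=np.array(s["tcp_pos"]);R=np.array(s["ee_rot"])
print(robot.move_l(P-[0,0,12],feed=20,contact_N=3)); print(robot.observe()["tcp_pos"][2]-P[2])
robot.move_gripper(85); robot.hold(.6); s=robot.observe();P=np.array(s["tcp_pos"]);print(s["wrist_force"])
robot.move_l(P-110*R[:,2]+[0,0,30],feed=120)
for n in("readout_top","readout","capacitor"):
    pass
save("scene","up.png",(240,120,440,270),4)
a=vision.spot_point("readout_top","scene")[0]; save("top","up_t.png"); b=vision.spot_point("readout_top","top")[0]
print(a,b,tri(b["point"],a["point"]),robot.observe()["time_s"])
E
python3 c.py
```

```text
True
-9.114209329101811
[-0.22  0.58 -0.33]
{'point': [343.1, 197.2], 'conf': 0.9} {'point': [197.6, 233.8], 'conf': 0.66} (array([484.47, 195.9 , 109.29]), np.float64(5.312791079027214)) 11.175
```

View pics/up.png

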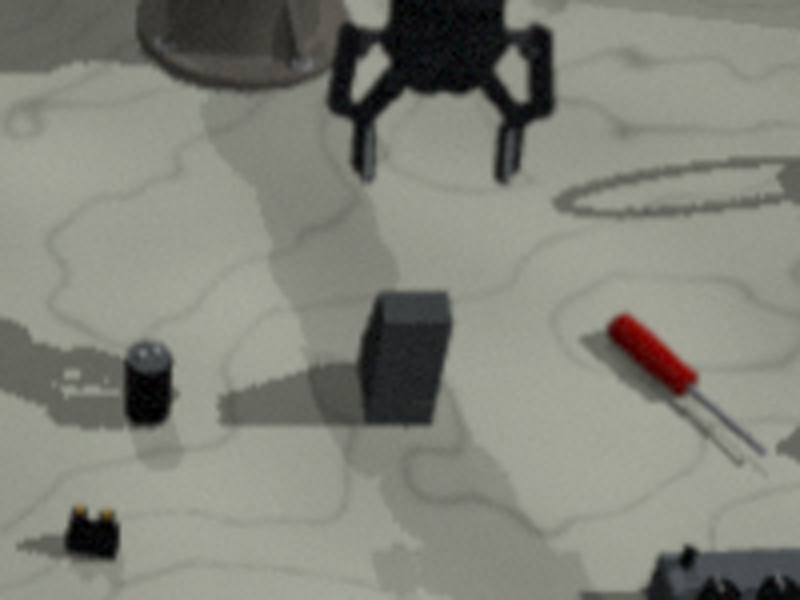

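The readout stands upright at crop (405,360), with its top measured 109 mm high. The capacitor, adaptor and screwdriver have not moved. Next I locate the tweezers by fitting pixels from both cameras.

```bash
cat > f.py <<'E'
from h import *
from scipy.optimize import least_squares
np.set_printoptions(precision=2,suppress=True)
M=dict(tweezers=(0,0,0),pads=(0,0,8),scale_mark=(22,11,18),tip_fixed=(49.5,-7.5,8),tip_sprung=(48,24.3,8))
obs=[("top",(-96,0,20),np.array([339.3,259.3]),1)]
for _ in range(2):
  for c in("top","scene"):
    im=vision.snapshot(c)
    for n,X in M.items():
        for r in vision.spot_point(n,c)[:1]:
            if r["conf"]>.4: obs.append((c,X,np.array(r["point"]),r["conf"]))
def W(X,v): 
    c,s=np.cos(v[2]),np.sin(v[2]); return [v[0]+c*X[0]-s*X[1],v[1]+s*X[0]+c*X[1],X[2]]
f=lambda v:np.concatenate([w*(proj(W(X,v),c)-p) for c,X,p,w in obs])
s=least_squares(f,[514,-154,.17],loss="soft_l1",x_scale=[1,1,.01])
print(s.x)
for (c,X,p,w) in obs: print(c,X,p-proj(W(X,s.x),c),round(w,2))
np.save("tw.npy",s.x)
im=cv2.imread("pics/up_t.png")[180:290,290:380]; im=cv2.resize(im,None,fx=5,fy=5,interpolation=cv2.INTER_CUBIC)
for X in [(-121,-15,20),(-121,15,20),(-71,15,20),(-71,-15,20),(49.5,-7.5,8),(48,24.3,8),(22,-14,16),(-22,-14,16),(0,0,0)]:
    q=(proj(W(X,s.x),"top")-[290,180]+.5)*5; cv2.circle(im,tuple(int(a) for a in q),3,(0,0,255),-1)
cv2.imwrite("pics/fit.png",im); print(robot.observe()["time_s"])
E
python3 f.py
```

```text
[ 515.09 -156.47    0.15]
top (-96, 0, 20) [-0.29  0.4 ] 1
top (0, 0, 0) [0.59 0.15] 0.79
top (0, 0, 8) [ 1.64 -0.55] 0.91
top (22, 11, 18) [ 0.52 -0.56] 0.79
top (49.5, -7.5, 8) [-2.79  0.68] 0.91
top (48, 24.3, 8) [-0.28 -1.82] 0.67
scene (0, 0, 0) [-0.69  0.04] 0.81
scene (0, 0, 8) [2.57 0.77] 0.71
scene (22, 11, 18) [-0.17 -0.71] 0.72
scene (49.5, -7.5, 8) [-1.52 -3.74] 0.7
top (0, 0, 0) [ 2.19 -0.75] 0.98
top (0, 0, 8) [-1.36 -0.05] 0.68
top (22, 11, 18) [1.32 1.14] 0.84
top (49.5, -7.5, 8) [-0.79  1.38] 0.56
top (48, 24.3, 8) [ 1.62 -1.12] 0.41
scene (0, 0, 0) [-0.09 -1.16] 0.71
scene (0, 0, 8) [2.47 4.57] 0.67
scene (22, 11, 18) [0.13 0.69] 0.8
scene (49.5, -7.5, 8) [2.88 0.56] 0.74
scene (48, 24.3, 8) [1.45 0.36] 0.58
12.375
```

View pics/fit.png

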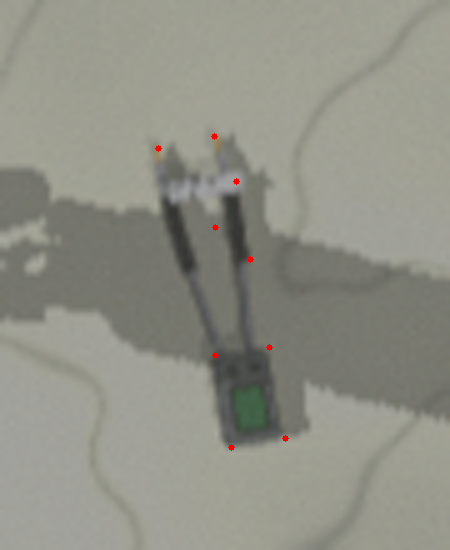

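The fit dots lie on the tweezers within about 3 mm: tips near (158,148) and (214,136), housing corners near (215–285, 348–447). That is good enough to grasp.

```bash
cat > g.py <<'E'
from h import *
np.set_printoptions(precision=2,suppress=True)
x,y,a=np.load("tw.npy"); a=.16
ty=np.array([-np.sin(a),np.cos(a),0]);tz=np.array([0,0,-1.]);R=np.c_[np.cross(ty,tz),ty,tz]
P=np.array([x,y,0])+3*ty
s=robot.observe();robot.move_l(np.array(s["tcp_pos"])+[0,0,80],feed=200)
robot.move_pose(P+[0,0,110],R); print(robot.observe()["q"])
robot.move_l(P+[0,0,30],R,feed=150); print(robot.move_l(P+[0,0,4],feed=40,contact_N=8))
for w in(45,38,34,31,29.5):
    robot.move_gripper(w); s=robot.observe(); print(w,s["grip_width"],s["finger_force"],s["wrist_force"])
p=np.array(s["tcp_pos"]); print(p)
robot.move_l(p+[0,0,150],feed=80); robot.hold(.3); s=robot.observe(); print(s["grip_width"],s["finger_force"],s["wrist_force"],s["time_s"])
save("top","held_t.png",(290,150,390,250),6)
save("scene","held_s.png",(190,140,290,215),8)
E
python3 g.py
```

```text
[-0.56  0.68  1.24  1.75 -0.69  1.22  2.59]
False
45 44.93960954643592 0.12728081688692328 [0.31 0.07 0.78]
38 37.66373718448028 3.9748103910824284 [-0.38 -1.49  0.91]
34 34.13660482576749 5.952132520869782 [ 0.84 -1.68  3.5 ]
31 31.384236610444088 7.659267336130142 [ 0.06 -2.35  5.64]
29.5 29.488576529611354 8.456922993063927 [ 0.76 -2.79  5.43]
[ 515.49 -155.27    5.  ]
29.692014665664583 6.601075530052185 [ 0.38 -0.09 -1.47] 19.55
```

View pics/held_s.png

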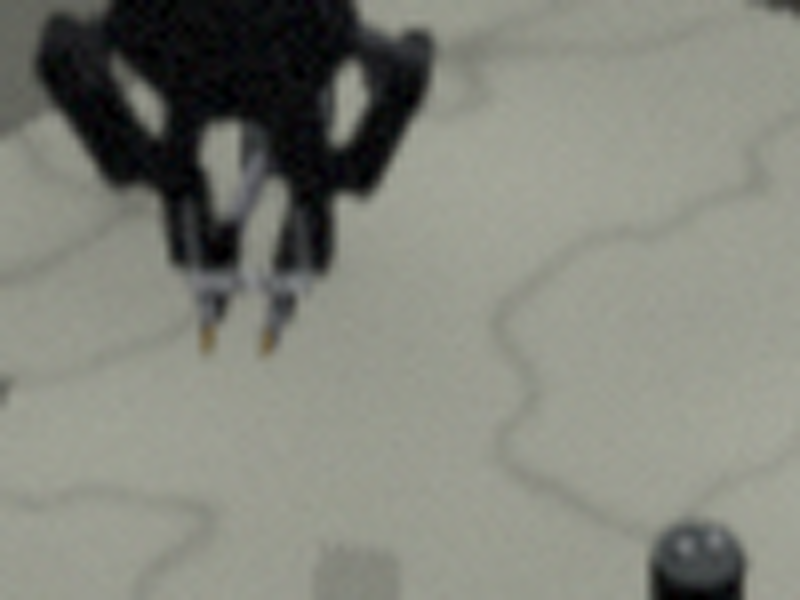

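Tweezers are held in the air with tips at crop (207,340) and (269,340), about 17–18 mm apart inside. I'll squeeze a little more and take them near the top camera for a sharper gap measurement.

```bash
cat > k.py <<'E'
from h import *
np.set_printoptions(precision=2,suppress=True)
robot.move_gripper(28.2); robot.hold(.3); s=robot.observe(); print(s["grip_width"],s["finger_force"])
P=np.array(s["tcp_pos"]);R=np.array(s["ee_rot"])
for T in ([375,-60,450],[385,-80,430],[400,-100,400]):
    if robot.solve_ik(T,R) is not None:
        try: robot.move_l([P[0],P[1],350],feed=200); robot.move_l(T,feed=200); break
        except robot.PlanningError as e: print(T,e)
robot.hold(.4); s=robot.observe(); print(s["tcp_pos"],s["grip_width"],s["finger_force"],s["time_s"])
# tool-based estimate of tips region
t=np.array(s["tcp_pos"]); ty=R[:,1]; f=np.array([ty[1],-ty[0],0])
c=proj(t+50*f+[0,0,5],"top").astype(int); print(c)
save("top","near_t.png",(c[0]-30,c[1]-22,c[0]+30,c[1]+23),13)
E
python3 k.py
```

```text
28.273602539522187 7.491611614823341
[375.07 -60.15 449.83] 27.930450644547555 7.428704425692558 22.825
[304 250]
```

View pics/near_t.png

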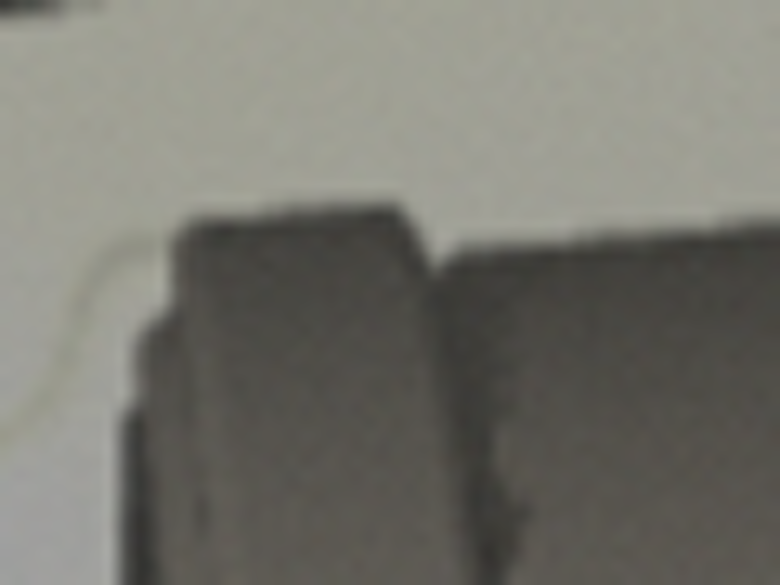

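The arm's forearm hides the tweezers from the top camera here: only dark links at (170–780, 210–585). I'll use the scene camera, closer up.

```bash
cat > m.py <<'E'
from h import *
np.set_printoptions(precision=2,suppress=True)
s=robot.observe();R=np.array(s["ee_rot"])
for T in ([740,60,480],[700,60,480],[680,40,450],[640,20,430],[600,0,400]):
    if robot.solve_ik(T,R) is not None:
        try: robot.move_l(T,feed=220); break
        except robot.PlanningError as e: print(T,e)
robot.hold(.4); s=robot.observe(); print(s["tcp_pos"],s["grip_width"],s["finger_force"],s["time_s"])
t=np.array(s["tcp_pos"]); ty=R[:,1]; f=np.array([ty[1],-ty[0],0])
c=proj(t+45*f+[0,0,5],"scene").astype(int)
# reference: pixel width of 10 mm along the closing line at the tips
A=t+50*f+[0,0,5]; print("px per 10mm",proj(A+10*ty,"scene")-proj(A,"scene"),c)
save("scene","near_s.png",(c[0]-30,c[1]-25,c[0]+30,c[1]+20),13)
E
python3 m.py
```

```text
[639.82  20.06 430.29] 28.142456592361413 7.42621935904026 24.7583
px per 10mm [4.94 0.21] [274 132]
```

View pics/near_s.png

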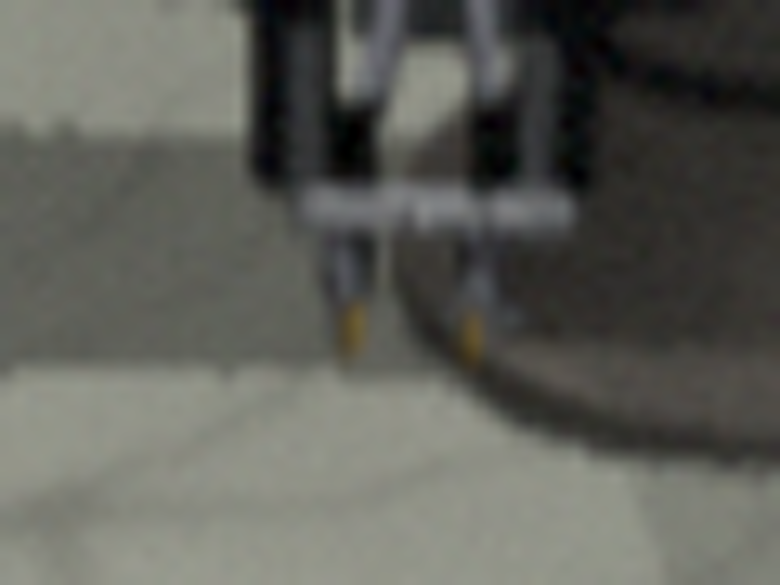

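The tips show at (352,330) and (472,335). Their inner edges are about 95 crop px, or 7.3 px, apart: about 15 mm, which agrees with 28.1 mm over the pads. I'll check this with averaged colour profiles, then return to a modest height.

```bash
cat > n.py <<'E'
from h import *
np.set_printoptions(precision=1,suppress=True)
im=np.mean([vision.snapshot("scene").astype(float) for _ in range(6)],0)
rb=(im[:,:,0]-im[:,:,2])[129:137,274-30+22:274-30+42]   # crop rows 290-370
print(rb)
robot.move_l([515,-155,350],feed=200); robot.move_l([515,-155,150],feed=120); robot.hold(2.3)
s=robot.observe(); print(s["tcp_pos"],s["grip_width"],s["finger_force"],s["time_s"])
save("scene","end.png",(180,130,380,270),4)
E
python3 n.py
```

```text
[[ 6.3  5.8  4.8 -2.3 -5.5 -1.2  3.5  6.   5.   5.   6.   6.   4.8  0.7
  -4.8 -6.  -1.8  3.3  5.5  5.2]
 [ 6.   6.5  6.2  1.3  8.  19.5  8.2  6.8  5.2  5.3  4.8  5.7  2.8  4.
   3.8 -3.7 -2.   1.5  4.8  6.3]
 [ 7.3  6.8  5.5  4.3 25.7 41.3 11.   6.2  5.8  4.   4.   3.7  2.8 16.2
  30.3  3.2 -1.7 -0.7  2.8  5.3]
 [ 7.2  5.8  6.   5.5 34.7 45.3 12.8  6.5  4.8  3.5  2.8  5.5  5.7 27.8
  49.   8.5  0.7  0.8  3.7  6. ]
 [ 6.8  5.7  6.5  7.2 31.2 35.5 10.   5.5  4.3  3.   2.   3.2  8.  33.2
  46.5 10.5  5.   7.8  7.8  6.8]
 [ 5.7  4.7  5.5  6.8 19.3 21.   9.3  6.3  5.7  4.2  5.   3.2  6.3 27.
  37.2 10.7  8.2  8.7  8.8  8.3]
 [ 6.2  7.7  7.7  8.3 10.7  8.5  7.3  6.   6.   6.3  5.7  5.5  5.  12.2
  18.2  8.5  7.8  7.5  7.8  8.7]
 [ 7.3  8.5  8.3  8.5  8.   8.2  7.5  8.2  8.2  7.8  8.7  7.5  6.7  6.7
   5.2  3.8  5.5  4.7  5.5  7.2]]
[ 515. -155.  150.] 28.14335574839701 7.424696534872055 30.525
```

View pics/end.png

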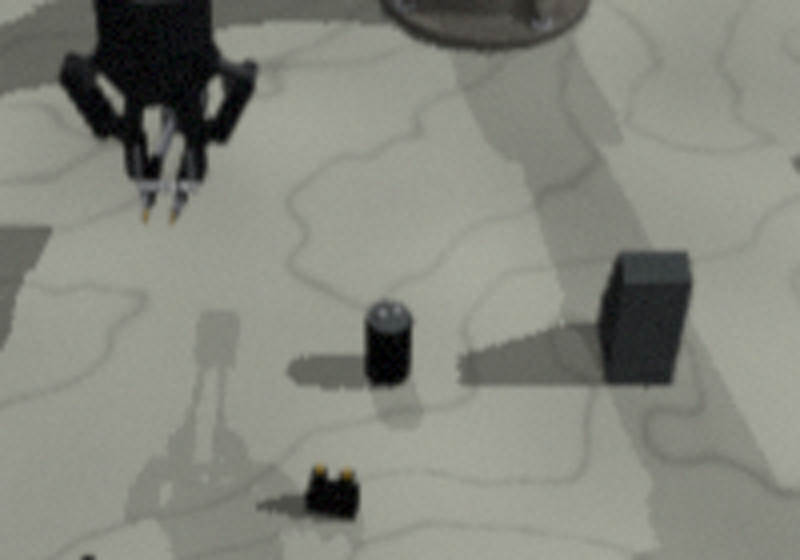

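The averaged profile puts the tip centres 18.1 mm apart. Less about 3 mm of tip width, the gap is about 15 mm. The picture shows the tweezers up with tips at (146,215) and (174,217), the readout upright at (645,315), and the bystanders in place. I'm handing the job in.

```bash
python3 -c "
from rig import robot
print(robot.close_job())"
```

```text
the job is handed in; nothing more can be done
None
```

The job is handed in (no verdict came back): the readout stands upright on its foot and released, and the tweezers are held about 145 mm above the table, squeezed to a tip gap of about 15 mm judging by the pad width and tip pixels, since the index was too small to read against the long line.

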